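# Cover the chocolate pan and slide it home under the warming hood

## Task

Take the lid from its sloping rest, set it properly on the little long-handled pan of chocolate and let go of it, before the pan goes to the warming station. Then bring the covered pan, kept upright, to the front of the station and slide it between the low kerbs, under the hood, until it is fully home against the back stop with its handle pointing straight out and the lid still seated. Leave the other things on the bench where they are.

Things in the scene. Friction and masses are not known exactly. Their poses are not given: they have to be found in the camera images.
- pan: Steel pan, round, straight-sided, outer diameter 84, inner 78, height 50, about 0.2 kg, loose, standing on either side of the station. Origin: centre of its underside; z up out of the mouth; the handle runs along its -x, roughly towards the robot at the start: a level flat bar 12 wide (along y), 16 high (z 32 to 48), from the wall to 110 from the pan's axis.
- pan_grip (a point): The middle of the handle's section, 88 from the pan's axis (22 from the handle's free end), 40 above the pan's underside; axes as the pan's.
- pan_rim (a point): Centre of the pan's mouth, 50 above its underside; axes as the pan's.
- lid: Loose steel lid, about 0.08 kg. Origin: centre of its underside; z up through its grip. A plug of diameter 71 (z 0 to 6, its lower edge tapering to 64) goes inside the pan's rim, a flange of diameter 92 (z 6 to 10) rests on it: seated, the lid's origin is 44 above the pan's. Any turn about z seats. It starts lying on the rest, sloped 30 degrees, x up the slope, z leaning towards the robot.
- lid_grip (a point): Middle of the lid's grip, 33 above the lid's underside; axes as the lid's. The grip is a black upright bar on the lid's centre, 34 long along x, 14 thick along y, from 10 to 44 above the underside.
- rest: Fixed steel lid rest: plate 108 by 90 sloped 30 degrees, low edge to its -x (towards the robot) with a ledge 14 high square to the plate that holds the lid's edge; centre of the plate's top 46 above the bench, highest point about 75. Origin on the bench under the plate's centre.
- station: Fixed warming station. Origin on the bench, where the pan's axis comes when the pan is fully home; its +x is the way in, away from the robot. The heated floor is flush with the bench. Two kerbs 22 high run along x from -30 to +42, inner faces at y = -51 and +51. Back stop 22 high, front face at x = +42.
- hood_front (a point): Middle of the lower front edge of the station's hood, 115 before the station's origin and 195 up; axes as the station's. The hood is a slab 175 deep (station x -115 to +60), 180 wide, 195 to 223 above the bench, carried by two posts 20 square at station x = +50, y = -80 and +80: open at front and sides. With the pan home its whole handle is under the hood.
- praline_board: Bystander: loose dark wood board with two rows of pralines, 100 by 50, 24 high, between a start place and the station. Origin: centre of the underside.
- mould_stack: Bystander: loose stack of grey moulds, 100 by 50, 28 high, between the other start place and the station. Origin: centre of the underside.
- jar: Bystander: loose closed jar, diameter 64, height 95. Origin: centre of the underside.
- cup: Bystander: loose white cup, diameter 68, height 70. Origin: centre of the underside.
There are look-alikes about, which are no part of the job. What is shaped like the pan but green, orange or red is not meant.

How it is judged:
On the way:
1. the lid is seated on the pan and let go while the pan is still out in front of or beside the station (z of lid in the frame of pan between 0.0415 and 0.0465 m and horizontal distance between lid and pan below 0.007 m and angle between the z axis of lid and the z axis of pan, either way round below 0.045 rad and contact force between the fingers and lid below 0.1 N and horizontal distance between pan and station above 0.12 m), for 0.2 s.
At the end, for the whole second after the job is handed in: The pan stands level on the station's floor between the kerbs, within 9 mm of the back stop, its handle within 0.2 rad (11 degrees) of straight out towards the front, with the lid seated level on its rim (within 7 mm of centre, flange on the rim within 2.5 mm), all at rest (z of lid in the frame of pan between 0.0415 and 0.0465 m and horizontal distance between lid and pan below 0.007 m and angle between the z axis of lid and the z axis of pan, either way round below 0.045 rad and x of pan in the frame of station above -0.009 m and y of pan in the frame of station between -0.015 and 0.015 m and height (world z) of pan below 0.004 m and angle between pan's own z axis and vertical below 0.05 rad and angle between the x axis of pan and the x axis of station, either way round below 0.2 rad and linear speed of each of pan, lid below 0.01 m/s and x of pan_grip in the frame of station below -0.05 m); the robot touches nothing.
It fails at once if the praline board is shifted more than 25 mm or tipped (distance of praline_board from where it was at the start of the episode above 0.025 m or angle between praline_board's own z axis and vertical above 0.35 rad).
It fails at once if the mould stack is shifted more than 25 mm or tipped (distance of mould_stack from where it was at the start of the episode above 0.025 m or angle between mould_stack's own z axis and vertical above 0.35 rad).
It fails at once if the jar is shifted more than 25 mm or tipped (distance of jar from where it was at the start of the episode above 0.025 m or angle between jar's own z axis and vertical above 0.35 rad).
It fails at once if the cup is shifted more than 25 mm or tipped (distance of cup from where it was at the start of the episode above 0.025 m or angle between cup's own z axis and vertical above 0.35 rad).
It fails at once if the pan is tipped more than 35 degrees (angle between pan's own z axis and vertical above 0.61 rad).
It also fails if it takes over 72 s, if anything falls off the work surface, if the arm or the gripper's body presses on something with over 40 N, if the wrist force passes 120 N, or if a joint passes its speed limit or range.

## Robot

A 6-joint arm with a two-finger parallel gripper is mounted at the origin on the work surface. World frame = base frame: x ahead of the robot, y to its left, z up, the work surface at z = 0. Lengths are in m, angles in rad, forces in N, time in s.
With the tool pointing down it reaches from about 0.25 to 0.725 m from the base axis. Payload 4 kg.
Tool frame: the origin (TCP) lies midway between the tips of the shut fingers; the grasp point (between the pads) lies 19 mm behind it; z points along the fingers, y is the direction in which the jaws open and shut (so a half turn about z gives the same grasp; the last joint's range is limited). The gripper opens to 85 mm and grips with 20 to 120 N. Pads are 22 mm wide; open, the fingers measure 114 mm over their backs; the gripper's body (76 mm by 85 mm) begins 54 mm behind the grasp point. The pads swing forward as they close: fully open they stand 13 mm farther back than shut.
Start: joints at [-1.1, 0.241, 0.005, 1.335, 0, 1.571], TCP at [0.227, -0.446, 0.231] pointing down, gripper open.
Joint ranges: [-2.72, 2.72], [-1.05, 1.87], [-1.09, 1.28], [-1.99, 2.15], [-1.42, 1.44], [-3.14, 3.14]. Speed limits (rad/s): [2.79, 2.79, 3.14, 3.14, 3.14, 3.14].

## Interface

Orientations are given as a unit quaternion [x, y, z, w].
In Python, from workcell import get_obs, camera, camera_model, job_done, masks_of gives the robot as it stands.
- The arm moves only by the tool jog_arm, never from a script. Its argument "deltas" is a list that holds one entry, the list of rows, each a list of 7 numbers: the shift along the tool's x, y, z in mm, then the turn, a rotation vector about the tool's x, y, z in degrees, then the finger opening in mm, from 0 to 85.4. A call has 1 to 5 rows; each row shifts and turns the pose as measured when the row begins, along the tool's axes as they then stand; what a row does not reach is not made up. A row lasts 1/10 s, in which the tool goes at most 50 mm and 8.59 degrees, less where a joint would pass 70% of its speed; a pose out of reach is approached as far as the arm can. A call with a gripper value outside its range is refused whole. The fingers move at their own pace and stop on an object; the grip force is fixed at half the most. Time passes only in rows, so rows that do not move let the fingers close. It gives the time, the measured TCP pose, the force and the opening at its end, in the units of the state.
- get_obs(): the state, without advancing time (a new reading comes with each control period).
- camera(name): name is "scene" or "top"; returns the picture (384x512x3 uint8, red, green, blue); there is no depth.
- camera_model(name): a dict with "fovy" (degrees; the focal length in pixels is half the picture's height over the tangent of half this angle, whatever the lens; pixels are square), "cx", "cy" (the principal point, pixels), "pose" (4x4, takes a point from camera to world coordinates). Camera axes: x right, y down, z forward; pixel columns grow to the right and rows downward; lengths in m; the calibration is good to about 2 mm. A picture is of the moment at which its call begins. camera_model takes no time and is no camera call.
- job_done(): hands the job in, once; it reports no verdict.
Trained networks look in the newest picture that a camera, given by its name, has taken for a name from the list of things; names that differ only in an ending like _2 or _b are one class to them, and where a whole thing is asked for, a point or a joint stands for the part that bears it (a point fixed in the world has none). Each returns a list of dicts, best first, with "conf" (0 to 1); they miss things now and then, are a little off and sometimes report something else, mostly with a low value. They report only what shows in the picture. A call takes as long as a camera call. They do not tell look-alikes from the thing itself.
- masks_of(target, camera): "pixels" (384x512 bool, what is visible of it) and "at" ([column, row] in pixels, amid what is visible of it).
The state is a dict: "clock": time; "joint_pos": joint angles; "joint_vel": joint speeds; "tau": joint torques, N m; "eef_pos": TCP position; "tool_rot": TCP orientation; "ft_force": force on the tool from outside, world axes, zero at the start; "ft_torque": the same for the moment, N m; "grip_width": finger opening in m.
Only numpy, scipy, OpenCV 4.12 (cv2) and the standard library are available. Lean on these libraries where they do the work, as an engineer would, in place of code of your own. Each camera call takes 0.05 s, during which the arm holds its last target. There are 200 camera calls.

## Working session

There is one attempt and no reset: what is moved stays moved. The work goes in short steps, Python scripts to look and compute and a tool call to move; the robot and the scene stay as the last step left them, time stands still between calls to the robot, and variables do not carry over. Pictures are saved under pics/ and viewed, about 8 in all and at most 12, crops included, and the job is handed in when it is done.

Besides the shell and the picture viewer there is one more tool, called after "Emit:" by a JSON object that holds its "method" and its "body". jog_arm: Moves the arm, as the interface text tells. Its arguments: {"type":"object","properties":{"deltas":{"type":"array"}},"required":["deltas"]}

```bash
ls; mkdir -p pics
cat > h.py <<'E'
import numpy as np, cv2
from workcell import *
from scipy.spatial.transform import Rotation as R
def snap(cam,name,box=None,s=1):
    im=camera(cam)
    o=im if box is None else im[box[1]:box[3],box[0]:box[2]]
    o=cv2.resize(o,None,fx=s,fy=s,interpolation=cv2.INTER_CUBIC)
    cv2.imwrite('pics/'+name+'.png',o[...,::-1]); return im
def ray(cam,uv):
    m=camera_model(cam); f=192/np.tan(np.radians(m['fovy'])/2); T=np.array(m['pose'])
    d=T[:3,:3]@np.array([(uv[0]-m['cx'])/f,(uv[1]-m['cy'])/f,1]); return T[:3,3],d
def onz(cam,uv,z):
    o,d=ray(cam,uv); return o+d*(z-o[2])/d[2]
def proj(cam,p):
    m=camera_model(cam); f=192/np.tan(np.radians(m['fovy'])/2); T=np.array(m['pose'])
    q=T[:3,:3].T@(np.asarray(p)-T[:3,3]); return np.array([m['cx']+f*q[0]/q[2],m['cy']+f*q[1]/q[2]])
E
python3 - <<'E'
from h import *
np.set_printoptions(precision=4,suppress=True)
a=snap('top','top0');b=snap('scene','sc0')
cv2.imwrite('pics/both.png',cv2.resize(np.vstack([a,b]),None,fx=.78,fy=.78)[...,::-1])
for c in('top','scene'):
    m=camera_model(c);print(c,m['fovy'],m['cx'],m['cy'],m['pose'])
    for n in('pan','lid','rest','station','pan_grip','lid_grip','praline_board','mould_stack','jar','cup'):
        for d in masks_of(n,c):
            if d['conf']>.2: print(n,round(d['conf'],2),np.round(d['at'],1),d['pixels'].sum(),onz(c,d['at'],0.03))
o=get_obs();print(o['clock'],o['eef_pos'],o['tool_rot'],o['ft_force'])
E
```

```text
pics
top 44.090899220986614 248.84493958676788 192.3625406823588 [[-0.0081 -0.9995  0.0298  0.4807]
 [-0.9999  0.0084  0.0089 -0.1179]
 [-0.0092 -0.0298 -0.9995  1.505 ]
 [ 0.      0.      0.      1.    ]]
pan 0.94 [287.1 242.8] 697 [ 0.3673 -0.222   0.03  ]
pan 0.86 [390.1 248.6] 796 [ 0.3471 -0.5402  0.03  ]
pan 0.78 [315.1 176. ] 714 [ 0.574  -0.3113  0.03  ]
pan 0.74 [225.  238.8] 644 [ 0.3811 -0.0295  0.03  ]
pan 0.7 [364.2 194. ] 770 [ 0.5167 -0.4629  0.03  ]
lid 0.65 [113.3 171.5] 672 [0.5935 0.3183 0.03  ]
rest 0.55 [126.1 163.9] 407 [0.617  0.2782 0.03  ]
rest 0.32 [312.5 178.3] 722 [ 0.5669 -0.3031  0.03  ]
station 0.66 [313.7 175.5] 704 [ 0.5756 -0.3069  0.03  ]
station 0.62 [216.1 137.5] 4283 [ 0.6972 -0.0038  0.03  ]
pan_grip 0.93 [364.6 192.7] 740 [ 0.5207 -0.4642  0.03  ]
pan_grip 0.92 [315.1 175.6] 689 [ 0.5752 -0.3113  0.03  ]
pan_grip 0.92 [290.2 244.4] 670 [ 0.3623 -0.2316  0.03  ]
pan_grip 0.89 [388.6 250.5] 762 [ 0.3413 -0.5355  0.03  ]
pan_grip 0.75 [222.  239.8] 737 [ 0.3781 -0.0202  0.03  ]
lid_grip 0.76 [112.4 171. ] 695 [0.5951 0.3211 0.03  ]
praline_board 0
[... 938 characters left out ...]
ip 0.98 [196.  201.6] 511 [ 0.3695 -0.2315  0.03  ]
pan_grip 0.93 [206.5 238.1] 631 [ 0.5765 -0.2945  0.03  ]
pan_grip 0.91 [239.9 190.4] 416 [ 0.3936 -0.0467  0.03  ]
pan_grip 0.77 [154.6 245.8] 615 [ 0.5196 -0.4686  0.03  ]
pan_grip 0.69 [118.6 224. ] 534 [ 0.3449 -0.5356  0.03  ]
lid_grip 0.7 [340.7 181.6] 165 [0.5527 0.3448 0.03  ]
praline_board 0.79 [245.4 234.4] 324 [ 0.6303 -0.165   0.03  ]
praline_board 0.64 [342.9 192.3] 386 [0.6143 0.3045 0.03  ]
jar 0.66 [366.6 201.1] 415 [0.7064 0.3478 0.03  ]
jar 0.36 [342.2 183. ] 144 [0.5635 0.3437 0.03  ]
cup 0.74 [217.5 260.5] 446 [ 0.6947 -0.3149  0.03  ]
1.1 [ 0.2268 -0.4456  0.2313] [ 0.9724  0.2332 -0.      0.    ] [0.22   0.0533 0.8214]
```

View pics/top0.png

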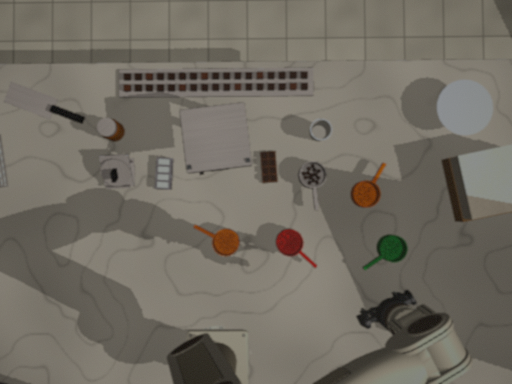

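View pics/sc0.png

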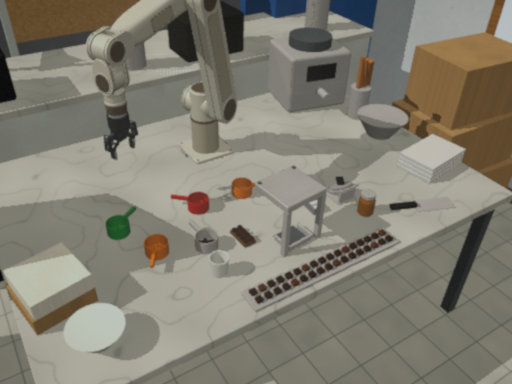

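The top view shows the steel pan at (312,175) with its handle towards the robot. The lid is on the rest at (115,170), and the hood is at (216,137), slightly turned. The other pans are coloured, so they are look-alikes.

Run:
```python
from h import *
np.set_printoptions(precision=4,suppress=True)
im=snap('top','crop1',(85,90,345,225),3)
def m(n,near,cam='top'):
    L=[d for d in masks_of(n,cam) if np.hypot(*(np.array(d['at'])-near))<15]
    return L[0]['pixels'] if L else None
def rect(mask,z,cam='top'):
    c=max(cv2.findContours(mask.astype(np.uint8),cv2.RETR_EXTERNAL,cv2.CHAIN_APPROX_NONE)[0],key=cv2.contourArea)
    b=cv2.boxPoints(cv2.minAreaRect(c)); P=np.array([onz(cam,p,z)[:2] for p in b]); return b,P
for n,near,z in(('station',(216,137),.223),('rest',(115,170),.046),('lid',(113,171),.05),('praline_board',(266,165),.024),('mould_stack',(165,175),.028)):
    k=m(n,near)
    if k is None: print(n,'none');continue
    b,P=rect(k,z);e=P[1]-P[0];e2=P[2]-P[1]
    print(n,P.mean(0),'sides',np.linalg.norm(e),np.linalg.norm(e2),'angs',np.degrees(np.arctan2(e[1],e[0])),np.degrees(np.arctan2(e2[1],e2[0])))
k=m('pan',(315,176))
v,u=np.nonzero(k); P=np.array([onz('top',(a,b),.045)[:2] for a,b in zip(u,v)])
# distance-transform centre of the body
dt=cv2.distanceTransform(k.astype(np.uint8),cv2.DIST_L2,5); w=np.argwhere(dt>dt.max()-0.7).mean(0)[::-1]
c=onz('top',w,.05)[:2]; far=P[np.linalg.norm(P-c,axis=1)>.06]; h=far.mean(0)
print('pan c',w,c,dt.max(),'handle ang',np.degrees(np.arctan2(*(c-h)[::-1])),'n',len(far),np.linalg.norm(P-c,axis=1).max())
```

```text
station [ 0.6658 -0.0157] sides 0.1801980096053487 0.18268358613245006 angs -83.75148537824154 -173.70130297231083
rest [0.5928 0.3005] sides 0.10543027583598304 0.10633690131440245 angs -87.3417373751855 -176.87391423212847
lid [0.5914 0.3075] sides 0.07849199882277137 0.09297829674125484 angs -26.630172071684004 -116.97793452111368
praline_board [ 0.6064 -0.165 ] sides 0.04941989311870087 0.1013043731284883 angs -86.94004730400135 -176.99532814225662
mould_stack [0.5856 0.1623] sides 0.09743181689676828 0.05358404760568997 angs -3.704993010835895 -94.09775930511061
pan c [311.2 174.6] [ 0.5771 -0.2968] 13.181398 handle ang 7.631997660603497 n 64 0.10662164046661946
```

View pics/crop1.png

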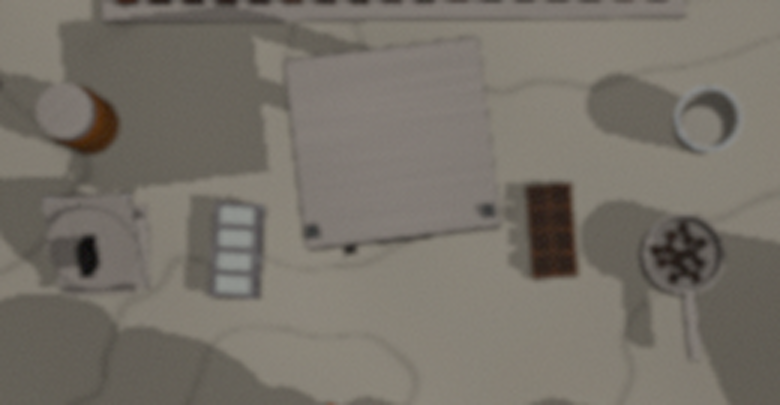

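```bash
cat > fit.py <<'E'
from h import *
from scipy.optimize import minimize
def box(x0,x1,y0,y1,z0,z1): return np.array([[x,y,z] for x in(x0,x1) for y in(y0,y1) for z in(z0,z1)])
def cyl(r,z0,z1): 
    t=np.linspace(0,2*np.pi,48); return np.array([[r*np.cos(a),r*np.sin(a),z] for a in t for z in(z0,z1)])
PAN=[cyl(.042,0,.05),box(-.11,-.04,-.006,.006,.032,.048)]
LIDP=[cyl(.046,.006,.010)]; BAR=[box(-.017,.017,-.007,.007,.01,.044)]
HOOD=[box(-.115,.06,-.09,.09,.195,.223)]
def M(x,y,z,yaw,tilt=0):
    T=np.eye(4);T[:3,:3]=R.from_euler('z',yaw).as_matrix()@R.from_euler('y',-tilt).as_matrix();T[:3,3]=x,y,z;return T
def render(parts,T,cam,S=4):
    m=np.zeros((384*S,512*S),np.uint8)
    for p in parts:
        uv=np.array([proj(cam,T[:3,:3]@q+T[:3,3]) for q in p]); h=cv2.convexHull((((uv+.5)*S-.5)*16).round().astype(np.int32))
        cv2.fillConvexPoly(m,h,1,shift=4)
    return cv2.resize(m.astype(np.float32),(512,384),interpolation=cv2.INTER_AREA)
def fit(parts,mk,masks,x0,step):
    # masks: {cam:bool}
    def cost(x): return sum(np.abs(render(parts,mk(x),c)-k).sum()/k.sum() for c,k in masks.items())
    r=minimize(cost,x0,method='Nelder-Mead',options=dict(initial_simplex=np.vstack([x0]+[np.array(x0)+np.eye(len(x0))[i]*step[i] for i in range(len(x0))]),maxiter=90,xatol=1e-4,fatol=1e-3))
    return r.x,r.fun
def m(n,near,cam,rad=15):
    L=[d for d in masks_of(n,cam) if np.hypot(*(np.array(d['at'])-near))<rad]
    return L[0]['pixels'] if L else None
def outline(o,parts,T,cam,off,s,col):
    for p in parts:
        uv=np.array([proj(cam,T[:3,:3]@q+T[:3,3]) for q in p]); h=cv2.convexHull(((uv-off+.5)*s).astype(np.int32).reshape(-1,1,2))
        cv2.polylines(o,[h],True,col,1)
E
cat > go.py <<'E'
from fit import *
np.set_printoptions(precision=4,suppress=True)
im={c:camera(c) for c in('top','scene')}
near={'pan':{'top':(313,176),'scene':(206,240)},'station':{'top':(216,137),'scene':(288,198)}}
mp={c:m('pan',near['pan'][c],c) for c in im}
res={}
for cs in(['top'],['scene'],['top','scene']):
    x,f=fit(PAN,lambda x:M(x[0],x[1],0,x[2]),{c:mp[c] for c in cs},[.578,-.30,.1],[.01,.01,.15]); print('pan',cs,x,f)
res['pan']=x
x,f=fit(HOOD,lambda x:M(x[0],x[1],0,x[2]),{'top':m('station',near['station']['top'],'top')},[.693,-.013,.11],[.01,.01,.05]); print('station',x,f); res['st']=x
# dark bar
bm={}
for c,(u,v) in(('top',(113,174)),('scene',(341,182))):
    g=im[c].max(2).astype(int); k=np.zeros((384,512),bool); k[v-12:v+12,u-12:u+12]=g[v-12:v+12,u-12:u+12]<60
    n,l,s,ce=cv2.connectedComponentsWithStats(k.astype(np.uint8)); i=1+np.argmax(s[1:,4]); bm[c]=l==i; print(c,s[i],ce[i],g[v-12:v+12,u-12:u+12].min())
x,f=fit(BAR,lambda x:M(x[0],x[1],x[2],x[3],np.pi/6),bm,[.59,.305,.042,.05],[.01,.01,.005,.1]); print('lid bar',x,f); res['lid']=x
T={'pan':M(*res['pan'][:2],0,res['pan'][2]),'st':M(*res['st'][:2],0,res['st'][2]),'lid':M(*x,np.pi/6)}
REST=[box(-.054,.054,-.045,.045,-.001,0)]
Tr=T['lid'].copy()
tiles=[]
for c,n,cen in(('top','pan',(313,182)),('top','lid',(115,171)),('top','st',(216,140)),('scene','pan',(206,238)),('scene','lid',(341,187)),('scene','st',(290,205))):
    w=50 if n=='st' else 25; s=260/(2*w); off=np.array([cen[0]-w,cen[1]-w])
    o=cv2.resize(im[c][off[1]:off[1]+2*w,off[0]:off[0]+2*w],(260,260),interpolation=cv2.INTER_NEAREST).copy()
    o=cv2.convertScaleAbs(o,alpha=1.4)
    for p,col in {'pan':[(PAN,(255,0,0))],'lid':[(BAR,(255,0,0)),(LIDP,(0,255,0))],'st':[(HOOD,(255,0,0)),([box(-.03,.042,-.061,-.051,0,.022),box(-.03,.042,.051,.061,0,.022)],(0,255,0))]}[n]: outline(o,p,T[n],c,off,s,col)
    tiles.append(o)
cv2.imwrite('pics/fit.png',np.vstack([np.hstack(tiles[:3]),np.hstack(tiles[3:])])[...,::-1])
E
python3 go.py
```

```text
Traceback (most recent call last):
  File "go.py", line 8, in <module>
    x,f=fit(PAN,lambda x:M(x[0],x[1],0,x[2]),{c:mp[c] for c in cs},[.578,-.30,.1],[.01,.01,.15]); print('pan',cs,x,f)
        ~~~^^^^^^^^^^^^^^^^^^^^^^^^^^^^^^^^^^^^^^^^^^^^^^^^^^^^^^^^^^^^^^^^^^^^^^^^^^^^^^^^^^^^^
  File "fit.py", line 20, in fit
    r=minimize(cost,x0,method='Nelder-Mead',options=dict(initial_simplex=np.vstack([x0]+[np.array(x0)+np.eye(len(x0))[i]*step[i] for i in range(len(x0))]),maxiter=90,xatol=1e-4,fatol=1e-3))
  File "fit.py", line 19, in cost
    def cost(x): return sum(np.abs(render(parts,mk(x),c)-k).sum()/k.sum() for c,k in masks.items())
                        ~~~^^^^^^^^^^^^^^^^^^^^^^^^^^^^^^^^^^^^^^^^^^^^^^^^^^^^^^^^^^^^^^^^^^^^^^^^
  File "fit.py", line 19, in <genexpr>
    def cost(x): return sum(np.abs(render(parts,mk(x),c)-k).sum()/k.sum() for c,k in masks.items())
                                   ~~~~~~^^^^^^^^^^^^^^^
  File "fit.py", line 14, in render
    uv=np.array([proj(cam,T[:3,:3]@q+T[:3,3]) for q in p]); h=cv2.convexHull((((uv+.5)*S-.5)*16).round().astype(np.int32))
                 ~~~~^^^^^^^^^^^^^^^^^^^^^^^^
  File "h.py", line 15, in proj
    m=camera_model(cam); f=192/np.tan(np.radians(m['fovy'])/2); T=np.array(m['pose'])
ValueError: time passes only in moves, steps and waits
```

```bash
sed -i 's/^from workcell import \*/from workcell import *\nimport workcell, functools\ncamera_model=functools.lru_cache(None)(workcell.camera_model)/' h.py; timeout 400 python3 go.py; python3 -c "
from h import *;print(get_obs()['clock'])"
```

```text
pan ['top'] [ 0.578  -0.3     0.0976] 0.08222740315638451
pan ['scene'] [ 0.579  -0.2997  0.0904] 0.06679229480737019
pan ['top', 'scene'] [ 0.5789 -0.2997  0.0922] 0.15703036944646714
station [ 0.697  -0.0118  0.1148] 0.02267853002550429
top [110 169   8  13  77] [113.4416 174.7792] 14
scene [337 177   7   7  42] [339.8095 180.0952] 39
lid bar [ 0.595   0.3028  0.0481 -0.2284] 1.130952380952381
1.9
```

View pics/fit.png

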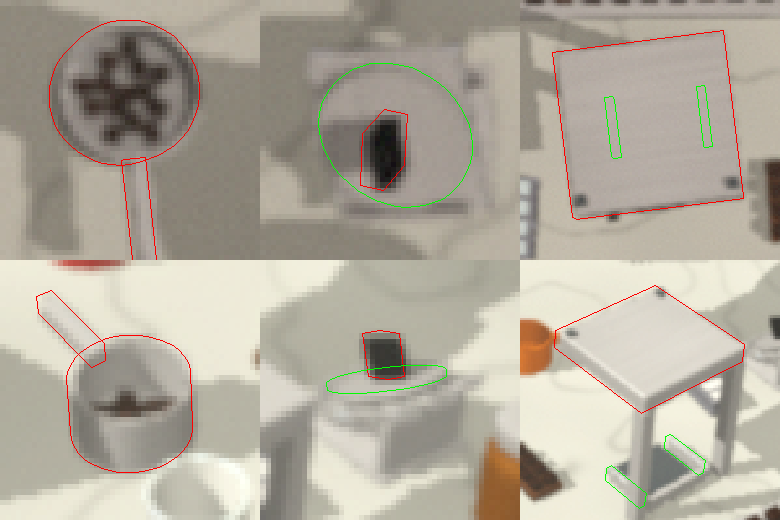

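The pan and station fits match both pictures closely. The lid's flange and yaw are not clear yet, so I'll take one closer look at the rest.

```bash
cat > go2.py <<'E'
from fit import *
np.set_printoptions(precision=4,suppress=True)
im={c:camera(c) for c in('top','scene')}
bm={}
for c,(u,v),th in(('top',(113,174),80),('scene',(341,182),115)):
    g=im[c].max(2).astype(int); k=np.zeros((384,512),bool); k[v-12:v+12,u-12:u+12]=g[v-12:v+12,u-12:u+12]<th
    n,l,s,ce=cv2.connectedComponentsWithStats(k.astype(np.uint8)); i=1+np.argmax(s[1:,4]); bm[c]=l==i; print(c,s[i],ce[i])
mk=lambda x:M(x[0],x[1],x[2],x[3],np.pi/6)
for y0 in(-.2,0,.1):
    x,f=fit(BAR,mk,bm,[.588,.307,.042,y0],[.01,.01,.005,.15]); print('lid bar',x,f)
x2,f=fit(BAR,lambda x:M(x[0],x[1],.042,-.05,np.pi/6),bm,[.588,.307],[.01,.01]); print('fixed',x2,f)
# rest+lid silhouette, plate frame at centre of the top; lid at s
u={}
for c,nr in(('top',(115,170)),('scene',(342,190))):
    a=m('rest',nr,c);b=m('lid',nr,c); u[c]=(a if a is not None else 0)|(b if b is not None else 0)>0 if not(a is None and b is None) else None
    print(c,a is not None,b is not None)
Z=np.array([-.008,0,0])
SIL=[box(-.054,.054,-.045,.045,-.003,0),box(-.06,-.054,-.045,.045,-.003,.014)]+[p+Z for p in LIDP+BAR]
x3,f=fit(SIL,lambda x:M(x[0],x[1],.046,x[2],np.pi/6),{'top':u['top']},[.59,.303,0],[.01,.01,.1]); print('rest',x3,f, 'lid',M(*x3[:2],.046,x3[2],np.pi/6)[:3,:3]@Z+[*x3[:2],.046])
tiles=[]
for c,cen in(('top',(115,171)),('scene',(343,190))):
    w=20;s=10;off=np.array(cen)-w
    o=cv2.resize(im[c][off[1]:off[1]+2*w,off[0]:off[0]+2*w],None,fx=s,fy=s,interpolation=cv2.INTER_CUBIC)
    o=cv2.convertScaleAbs(o,alpha=1.4 if c=='top' else 1.1)
    outline(o,BAR,mk(x),c,off,s,(255,0,0));outline(o,SIL[:2]+SIL[2:3],M(*x3[:2],.046,x3[2],np.pi/6),c,off,s,(0,255,0));outline(o,SIL[3:],M(*x3[:2],.046,x3[2],np.pi/6),c,off,s,(0,0,255))
    tiles.append(o)
cv2.imwrite('pics/rest.png',np.hstack(tiles)[...,::-1])
E
python3 go2.py
```

```text
top [109 168   9  14  99] [113.2323 174.4747]
scene [335 176  13   9  87] [340.1149 180.1724]
lid bar [0.5959 0.3091 0.0463 0.1579] 0.3340299547196099
lid bar [ 0.5943  0.3074  0.0448 -0.0082] 0.39287269244165796
lid bar [0.596  0.3088 0.0462 0.1373] 0.33455242075931735
fixed [0.5933 0.3082] 0.49351271334029956
top True True
scene True True
rest [0.5982 0.3034 0.1022] 0.21262755102040817 lid [0.5913 0.3027 0.042 ]
```

View pics/rest.png

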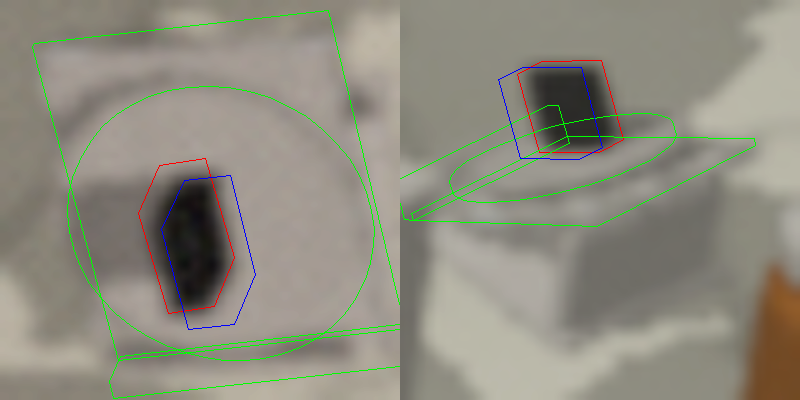

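The bar is where the fit puts it, to within about 3 mm, with yaw near 0. That is good enough to grasp, and I'll check the lid again in the hand.

```bash
cat > plan.py <<'E'
from h import *
np.set_printoptions(precision=3,suppress=True)
def tool(yaw,tilt):  # tilt from vertical, pointing forward along yaw; tool x = -forward side
    c,s=np.cos(tilt),np.sin(tilt)
    return R.from_euler('z',yaw)*R.from_matrix(np.array([[-c,0,s],[0,1,0],[-s,0,-c]]))
def rows(p,Rt,n=None,grip=85,o=None,vmax=40):
    o=o or get_obs(); p0=np.array(o['eef_pos']);R0=R.from_quat(o['tool_rot'])
    rv=(R0.inv()*Rt).as_rotvec(); d=np.asarray(p)-p0
    k=n or int(max(np.ceil(np.linalg.norm(d)*1e3/vmax),np.ceil(np.degrees(np.linalg.norm(rv))/8.2),1))
    out=[]
    for i in range(k):
        Ri=R0*R.from_rotvec(rv*i/k); out.append([*np.round(Ri.inv().apply(d/k)*1e3,1),*np.round(np.degrees(rv/k),1),grip])
    for i in range(0,k,5): print([[float(x) for x in r] for r in out[i:i+5]])
    return dict(eef_pos=np.asarray(p),tool_rot=Rt.as_quat())
E
python3 - <<'E'
from plan import *
T=tool(.03,np.pi/6)
lid=np.array([.5945,.308,.044]);z=-T.as_matrix()[:,2]
o=rows([.46,.27,.28],tool(.03,.25))
print('--');o=rows(lid+z*.1,T,o=o);print(o)
E
```

```text
[[28.0, -28.0, -2.6, -1.0, -0.2, -8.1, 85.0], [31.7, -23.7, -3.1, -1.0, -0.2, -8.1, 85.0], [34.7, -19.0, -3.7, -1.0, -0.2, -8.1, 85.0], [37.0, -13.8, -4.1, -1.0, -0.2, -8.1, 85.0], [38.5, -8.4, -4.4, -1.0, -0.2, -8.1, 85.0]]
[[39.3, -2.8, -4.7, -1.0, -0.2, -8.1, 85.0], [39.3, 2.8, -4.8, -1.0, -0.2, -8.1, 85.0], [38.5, 8.4, -4.9, -1.0, -0.2, -8.1, 85.0], [36.9, 13.8, -4.9, -1.0, -0.2, -8.1, 85.0], [34.6, 18.9, -4.7, -1.0, -0.2, -8.1, 85.0]]
[[31.5, 23.7, -4.5, -1.0, -0.2, -8.1, 85.0], [27.9, 28.0, -4.1, -1.0, -0.2, -8.1, 85.0], [23.6, 31.7, -3.7, -1.0, -0.2, -8.1, 85.0], [18.9, 34.8, -3.2, -1.0, -0.2, -8.1, 85.0], [13.8, 37.1, -2.6, -1.0, -0.2, -8.1, 85.0]]
[[8.5, 38.7, -2.0, -1.0, -0.2, -8.1, 85.0], [2.9, 39.6, -1.3, -1.0, -0.2, -8.1, 85.0], [-2.7, 39.6, -0.6, -1.0, -0.2, -8.1, 85.0], [-8.2, 38.8, 0.1, -1.0, -0.2, -8.1, 85.0]]
--
[[-9.2, 6.8, 33.2, 0.0, -3.1, -0.0, 85.0], [-7.4, 6.8, 33.6, 0.0, -3.1, -0.0, 85.0], [-5.5, 6.8, 34.0, 0.0, -3.1, -0.0, 85.0], [-3.6, 6.8, 34.2, 0.0, -3.1, -0.0, 85.0], [-1.8, 6.8, 34.4, 0.0, -3.1, -0.0, 85.0]]
{'eef_pos': array([0.545, 0.307, 0.131]), 'tool_rot': array([-0.014,  0.966,  0.004,  0.259])}
```

Emit:
{"method": "jog_arm", "body": {"deltas": [[[28, -28, -3, -1, 0, -8, 85], [32, -24, -3, -1, 0, -8, 85], [35, -19, -4, -1, 0, -8, 85], [37, -14, -4, -1, 0, -8, 85], [38, -8, -4, -1, 0, -8, 85]]]}}

```text
clock: 2.7
eef_pos: [0.2886, -0.2558, 0.2438]
tool_rot: [0.828, 0.559, 0.01, 0.043]
ft_force: [0.4, 0.8, 0.4]
grip_width: 0.085
```

Emit:
{"method": "jog_arm", "body": {"deltas": [[[39, -3, -5, -1, 0, -8, 85], [39, 3, -5, -1, 0, -8, 85], [38, 8, -5, -1, 0, -8, 85], [37, 14, -5, -1, 0, -8, 85], [35, 19, -5, -1, 0, -8, 85]]]}}

```text
clock: 3.2
eef_pos: [0.346, -0.0595, 0.2643]
tool_rot: [0.573, 0.815, 0.02, 0.083]
ft_force: [0.5, -0.4, -0.9]
grip_width: 0.0846
```

Emit:
{"method": "jog_arm", "body": {"deltas": [[[31, 24, -5, -1, 0, -8, 85], [28, 28, -4, -1, 0, -8, 85], [24, 32, -4, -1, 0, -8, 85], [19, 35, -3, -1, 0, -8, 85], [14, 37, -3, -1, 0, -8, 85]]]}}

```text
clock: 3.7
eef_pos: [0.3994, 0.1402, 0.2885]
tool_rot: [0.241, 0.964, 0.027, 0.113]
ft_force: [0.3, -0.8, 1.0]
grip_width: 0.0851
```

Tracking is good. I'll replan the rest of the way to the standoff.

Run:
```python
from plan import *
T=tool(.03,np.pi/6)
lid=np.array([.5945,.308,.044]);z=-T.as_matrix()[:,2]
o=rows(lid+z*.1,T)
```

```text
[[-2.0, 28.1, 26.7, -0.7, -2.3, -4.2, 85.0], [-3.0, 27.6, 27.1, -0.7, -2.3, -4.2, 85.0], [-3.9, 27.0, 27.6, -0.7, -2.3, -4.2, 85.0], [-4.7, 26.3, 28.1, -0.7, -2.3, -4.2, 85.0], [-5.5, 25.6, 28.6, -0.7, -2.3, -4.2, 85.0]]
[[-6.2, 24.8, 29.1, -0.7, -2.3, -4.2, 85.0], [-6.8, 24.0, 29.7, -0.7, -2.3, -4.2, 85.0]]
```

Emit:
{"method": "jog_arm", "body": {"deltas": [[[-2, 28, 27, -0.7, -2.3, -4.2, 85], [-3, 28, 27, -0.7, -2.3, -4.2, 85], [-4, 27, 28, -0.7, -2.3, -4.2, 85], [-5, 26, 28, -0.7, -2.3, -4.2, 85], [-5, 26, 29, -0.7, -2.3, -4.2, 85]]]}}

```text
clock: 4.2
eef_pos: [0.5096, 0.2713, 0.1803]
tool_rot: [0.049, 0.972, 0.015, 0.229]
ft_force: [0.9, 0.2, -0.0]
grip_width: 0.085
```

Emit:
{"method": "jog_arm", "body": {"deltas": [[[-6, 25, 29, -0.7, -2.3, -4.2, 85], [-7, 24, 25, -0.7, -2.3, -4.2, 85], [0, 0, 0, 0, 0, 0, 85]]]}}

```text
clock: 4.5
eef_pos: [0.5485, 0.3237, 0.1342]
tool_rot: [-0.03, 0.963, 0.007, 0.268]
ft_force: [0.0, -0.6, -0.9]
grip_width: 0.0851
```

Run:
```python
from plan import *
T=tool(.03,np.pi/6)
lid=np.array([.5945,.308,.044]);z=-T.as_matrix()[:,2]
print(get_obs()['joint_pos'])
o=rows(lid+z*.015,T)
a=snap('top','a1',(80,120,180,200),4);b=snap('scene','b1',(290,120,390,200),4)
cv2.imwrite('pics/ab1.png',np.hstack([cv2.imread('pics/a1.png'),cv2.imread('pics/b1.png')]))
```

```text
[ 0.676  0.288 -0.357  0.469 -0.305  0.542]
[[2.7, -6.0, 28.5, 0.3, 0.4, 0.6, 85.0], [2.4, -5.9, 28.5, 0.3, 0.4, 0.6, 85.0], [2.2, -5.8, 28.6, 0.3, 0.4, 0.6, 85.0]]
```

View pics/ab1.png

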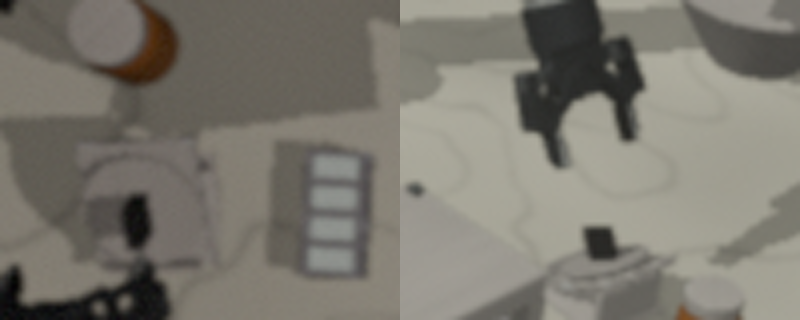

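The bar sits between the open fingers and slightly to one side. The lid's y is about 0.305. Next I'll descend along the lid's axis.

Emit:
{"method": "jog_arm", "body": {"deltas": [[[2.5, -7, 28, 0.3, 0.4, 0.6, 85], [2.5, -7, 28, 0.3, 0.4, 0.6, 85], [2, -6, 20, 0.3, 0.4, 0.6, 85], [0, 0, 0, 0, 0, 0, 85]]]}}

```text
clock: 5.0
eef_pos: [0.5859, 0.3033, 0.0744]
tool_rot: [-0.008, 0.965, 0.006, 0.262]
ft_force: [-0.9, -0.0, -0.9]
grip_width: 0.0849
```

Run:
```python
from plan import *
T=tool(.03,np.pi/6)
lid=np.array([.5945,.305,.044]);z=-T.as_matrix()[:,2]
o=rows(lid+z*.015,T,n=1)
a=snap('top','a2',(90,140,140,190),8);b=snap('scene','b2',(315,150,365,200),8)
cv2.imwrite('pics/ab2.png',np.hstack([cv2.imread('pics/a2.png'),cv2.imread('pics/b2.png')]))
```

```text
[[7.8, 1.3, 15.6, 0.1, 0.4, -0.7, 85.0]]
```

View pics/ab2.png

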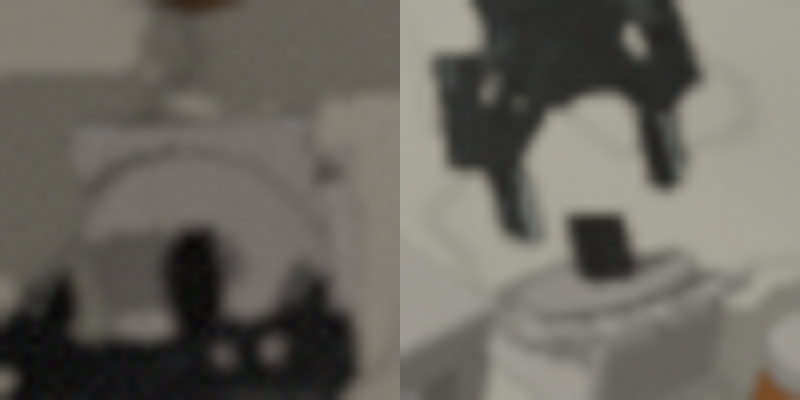

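The fingers straddle the bar centrally in both views. I'll make the last advance and close.

Emit:
{"method": "jog_arm", "body": {"deltas": [[[4, 1, 8, 0, 0.3, -0.4, 85], [4, 0, 8, 0, 0.2, -0.3, 85], [0, 0, 0, 0, 0, 0, 60]]]}}

```text
clock: 5.4
eef_pos: [0.589, 0.308, 0.0632]
tool_rot: [-0.015, 0.965, 0.008, 0.262]
ft_force: [-0.7, -1.0, -0.3]
grip_width: 0.0726
```

Emit:
{"method": "jog_arm", "body": {"deltas": [[[0, 0, 0, 0, 0, 0, 30], [0, 0, 0, 0, 0, 0, 5], [0, 0, 0, 0, 0, 0, 5], [0, 0, 0, 0, 0, 0, 5], [0, 0, 0, 0, 0, 0, 5]]]}}

```text
clock: 5.9
eef_pos: [0.5886, 0.3089, 0.0644]
tool_rot: [-0.016, 0.965, 0.008, 0.263]
ft_force: [-0.1, 0.2, -0.9]
grip_width: 0.013
```

Emit:
{"method": "jog_arm", "body": {"deltas": [[[0, 0, 0, 0, 0, 0, 5], [0, 0, 0, 0, 0, 0, 5], [0, 0, 0, 0, 0, 0, 5]]]}}

```text
clock: 6.2
eef_pos: [0.5887, 0.3089, 0.0643]
tool_rot: [-0.016, 0.965, 0.008, 0.263]
ft_force: [-0.0, 0.9, 0.7]
grip_width: 0.0129
```

The bar is held, but about 6 mm shallow, so I'll open a little, go deeper and regrip.

Emit:
{"method": "jog_arm", "body": {"deltas": [[[0, 0, 0, 0, 0, 0, 35], [0, 0, 0, 0, 0, 0, 35], [3, 0, 5, 0, 0, 0, 35], [1, 0, 1, 0, 0, 0, 35], [0, 0, 0, 0, 0, 0, 5]]]}}

```text
clock: 6.7
eef_pos: [0.5884, 0.3089, 0.0564]
tool_rot: [-0.016, 0.965, 0.008, 0.263]
ft_force: [-0.4, -0.9, 0.4]
grip_width: 0.0222
```

Emit:
{"method": "jog_arm", "body": {"deltas": [[[0, 0, 0, 0, 0, 0, 5], [0, 0, 0, 0, 0, 0, 5], [0, 0, 0, 0, 0, 0, 5], [0, 0, 0, 0, 0, 0, 5]]]}}

```text
clock: 7.1
eef_pos: [0.5882, 0.3089, 0.0564]
tool_rot: [-0.016, 0.965, 0.008, 0.263]
ft_force: [0.5, -0.4, 0.5]
grip_width: 0.0137
```

Emit:
{"method": "jog_arm", "body": {"deltas": [[[0, 0, -10, 0, 0, 0, 5], [0, 0, -20, 0, 0, 0, 5], [0, 0, -30, 0, 0, 0, 5], [0, 0, -30, 0, 0, 0, 5], [0, 0, 0, 0, 0, 0, 5]]]}}

```text
clock: 7.6
eef_pos: [0.5395, 0.3057, 0.1362]
tool_rot: [-0.015, 0.965, 0.008, 0.261]
ft_force: [0.1, 1.3, -0.5]
grip_width: 0.013
```

Run:
```python
from plan import *
o=get_obs();print(o['ft_force'],o['joint_pos'])
y=.05
o=rows([.45,.25,.25],tool(y,.25),grip=5);print('--')
o=rows([.45,-.10,.26],tool(y,0),grip=5,o=o);print('--')
o=rows([.57,-.298,.20],tool(.09,0),grip=5,o=o)
a=snap('top','a3',(70,130,170,210),4);b=snap('scene','b3',(280,110,380,190),4)
cv2.imwrite('pics/ab3.png',np.hstack([cv2.imread('pics/a3.png'),cv2.imread('pics/b3.png')]))
```

```text
[ 0.105  1.32  -0.501] [ 0.658  0.259 -0.382  0.484 -0.294  0.559]
[[5.3, -13.0, -36.2, -0.0, 4.0, -0.3, 5.0], [7.9, -13.0, -35.7, -0.0, 4.0, -0.3, 5.0], [10.4, -12.9, -35.1, -0.0, 4.0, -0.3, 5.0], [12.9, -12.9, -34.3, -0.0, 4.0, -0.3, 5.0]]
--
[[1.6, -38.8, -1.6, 0.0, 1.6, 0.0, 5.0], [1.7, -38.8, -1.5, 0.0, 1.6, 0.0, 5.0], [1.7, -38.8, -1.5, 0.0, 1.6, 0.0, 5.0], [1.7, -38.8, -1.4, 0.0, 1.6, 0.0, 5.0], [1.8, -38.8, -1.4, 0.0, 1.6, 0.0, 5.0]]
[[1.8, -38.8, -1.3, 0.0, 1.6, 0.0, 5.0], [1.8, -38.8, -1.3, 0.0, 1.6, 0.0, 5.0], [1.9, -38.8, -1.2, 0.0, 1.6, 0.0, 5.0], [1.9, -38.8, -1.2, 0.0, 1.6, 0.0, 5.0]]
--
[[-18.3, -34.0, 10.0, 0.0, 0.0, -0.4, 5.0], [-18.1, -34.1, 10.0, 0.0, 0.0, -0.4, 5.0], [-17.9, -34.2, 10.0, 0.0, 0.0, -0.4, 5.0], [-17.6, -34.3, 10.0, 0.0, 0.0, -0.4, 5.0], [-17.4, -34.4, 10.0, 0.0, 0.0, -0.4, 5.0]]
[[-17.2, -34.6, 10.0, 0.0, 0.0, -0.4, 5.0]]
```

View pics/ab3.png

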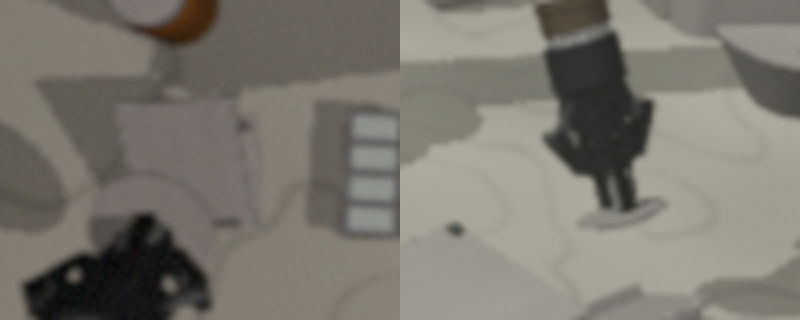

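The lid is lifted off the rest and held square. Now I'll carry it to the pan.

Emit:
{"method": "jog_arm", "body": {"deltas": [[[5, -13, -36, 0, 4, -0.3, 5], [8, -13, -36, 0, 4, -0.3, 5], [10, -13, -35, 0, 4, -0.3, 5], [13, -13, -34, 0, 4, -0.3, 5]]]}}

```text
clock: 8.1
eef_pos: [0.4436, 0.245, 0.2387]
tool_rot: [-0.028, 0.994, -0.004, 0.108]
ft_force: [1.4, -0.2, -1.3]
grip_width: 0.0132
```

Emit:
{"method": "jog_arm", "body": {"deltas": [[[2, -39, -2, 0, 1.6, 0, 5], [2, -39, -2, 0, 1.6, 0, 5], [2, -39, -2, 0, 1.6, 0, 5], [2, -39, -1, 0, 1.6, 0, 5], [2, -39, -1, 0, 1.6, 0, 5]]]}}

```text
clock: 8.6
eef_pos: [0.4451, 0.0469, 0.2477]
tool_rot: [-0.031, 0.999, -0.005, 0.036]
ft_force: [2.0, -0.5, -1.0]
grip_width: 0.0132
```

Emit:
{"method": "jog_arm", "body": {"deltas": [[[2, -39, -1, 0, 1.6, 0, 5], [2, -39, -1, 0, 1.6, 0, 5], [2, -39, -1, 0, 1.6, 0, 5], [2, -39, -1, 0, 1.6, 0, 5]]]}}

```text
clock: 9.0
eef_pos: [0.4454, -0.1169, 0.248]
tool_rot: [-0.03, 0.999, -0.005, -0.026]
ft_force: [1.1, -0.5, -0.5]
grip_width: 0.013
```

Run:
```python
from plan import *
print(get_obs()['joint_pos'])
o=rows([.579,-.2997,.16],tool(.09,0),grip=5)
```

```text
[-0.241  0.193 -0.013  1.411 -0.024 -0.3  ]
[[-18.1, -27.1, 11.9, -0.1, -0.4, -0.2, 5.0], [-17.9, -27.2, 12.0, -0.1, -0.4, -0.2, 5.0], [-17.7, -27.3, 12.1, -0.1, -0.4, -0.2, 5.0], [-17.5, -27.4, 12.2, -0.1, -0.4, -0.2, 5.0], [-17.3, -27.5, 12.3, -0.1, -0.4, -0.2, 5.0]]
[[-17.1, -27.6, 12.4, -0.1, -0.4, -0.2, 5.0], [-16.9, -27.6, 12.5, -0.1, -0.4, -0.2, 5.0]]
```

Emit:
{"method": "jog_arm", "body": {"deltas": [[[-18, -27, 12, 0, -0.4, -0.2, 5], [-18, -27, 12, 0, -0.4, -0.2, 5], [-18, -27, 12, 0, -0.4, -0.2, 5], [-18, -27, 12, 0, -0.4, -0.2, 5], [-17, -27, 12, 0, -0.4, -0.2, 5]]]}}

```text
clock: 9.5
eef_pos: [0.5418, -0.257, 0.1764]
tool_rot: [-0.035, 0.999, -0.003, -0.012]
ft_force: [1.0, 0.0, -0.6]
grip_width: 0.0133
```

Emit:
{"method": "jog_arm", "body": {"deltas": [[[-17, -27, 12, 0, -0.4, -0.2, 5], [-15, -24, 10, 0, -0.4, -0.2, 5], [0, 0, 0, 0, 0, 0, 5]]]}}

```text
clock: 9.8
eef_pos: [0.5767, -0.3115, 0.1423]
tool_rot: [-0.036, 0.999, -0.0, -0.009]
ft_force: [-0.2, -0.1, -0.7]
grip_width: 0.0134
```

```bash
cat > inhand.py <<'E'
from fit import *
from plan import rows,tool
import sys
np.set_printoptions(precision=4,suppress=True)
PANX=[.5789,-.2997,.0922]
o=get_obs();p=np.array(o['eef_pos']);Rm=R.from_quat(o['tool_rot']).as_matrix()
print(p,Rm[:,2])
T=np.eye(4);T[:3,:3]=Rm@np.diag([-1,1,-1]);T[:3,3]=p+Rm[:,2]*.014
im={c:camera(c) for c in('top','scene')}
tiles=[]
for c in im:
    w=25;s=15;cen=proj(c,(p+[PANX[0],PANX[1],.06])/2).astype(int);off=cen-w
    t=cv2.resize(im[c][off[1]:off[1]+2*w,off[0]:off[0]+2*w],None,fx=8,fy=8,interpolation=cv2.INTER_CUBIC);t=cv2.convertScaleAbs(t,alpha=1.3 if c=='top' else 1.1)
    outline(t,LIDP,T,c,off,8,(0,255,0));outline(t,PAN,M(*PANX[:2],0,PANX[2]),c,off,8,(255,0,0));tiles.append(t)
    for d in masks_of('lid',c):
        uv=proj(c,T[:3,3])
        if np.hypot(*(d['at']-uv))<25: print(c,d['conf'],d['at'],d['pixels'].sum(),'bbox',np.argwhere(d['pixels']).min(0),np.argwhere(d['pixels']).max(0),'model',uv)
cv2.imwrite('pics/%s.png'%sys.argv[1],np.hstack(tiles)[...,::-1])
rows([PANX[0],PANX[1],.075],tool(.09,0),grip=5)
E
python3 inhand.py ih1
```

```text
[ 0.5767 -0.3115  0.1423] [-0.0186 -0.0011 -0.9998]
top 0.51 [310.0, 165.2] 86 bbox [159 306] [183 316] model [319.5797 172.9685]
scene 0.83 [203.6, 217.8] 314 bbox [207 188] [225 214] model [201.0986 218.5266]
[[-2.1, 4.2, 35.9, -0.0, -0.4, -0.4, 5.0], [-1.8, 4.1, 35.9, -0.0, -0.4, -0.4, 5.0]]
```

View pics/ih1.png

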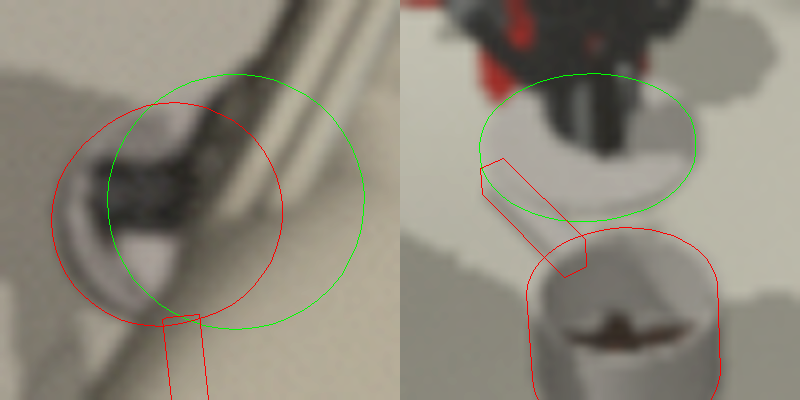

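The scene view shows the lid in hand matching the model outline, so its origin is 14 mm past the TCP and centred. I'll level it and go to just above the rim.

Emit:
{"method": "jog_arm", "body": {"deltas": [[[-1, 6, 17, 0, -0.4, -0.2, 5], [-1, 3, 17, 0, -0.4, -0.2, 5], [0, 2, 17, 0, -0.2, -0.2, 5], [0, 0, 12, 0, 0, 0, 5], [0, 0, 0, 0, 0, 0, 5]]]}}

```text
clock: 10.5
eef_pos: [0.5788, -0.2932, 0.0887]
tool_rot: [-0.046, 0.999, -0.002, 0.005]
ft_force: [0.1, 0.1, -0.4]
grip_width: 0.0133
```

```bash
python3 inhand.py ih2
```

```text
[ 0.5788 -0.2932  0.0887] [ 0.0107 -0.004  -0.9999]
top 0.55 [300.6, 166.6] 83 bbox [159 298] [182 309] model [311.0304 173.4502]
scene 0.73 [208.7, 227.7] 315 bbox [218 194] [235 219] model [206.7064 228.9186]
[[2.4, -4.7, 16.1, -0.4, 0.8, 0.1, 5.0]]
```

Emit:
{"method": "jog_arm", "body": {"deltas": [[[0.5, -4, 3, -0.2, 0.5, 0, 5], [0, -2, 3, 0, 0, 0, 5], [0, 0, 3, 0, 0, 0, 5], [0, 0, 0, 0, 0, 0, 5]]]}}

```text
clock: 11.1
eef_pos: [0.5823, -0.3028, 0.0838]
tool_rot: [-0.045, 0.999, -0.003, 0.004]
ft_force: [-0.5, 0.9, -0.5]
grip_width: 0.0131
```

```bash
python3 inhand.py ih2
```

```text
[ 0.5823 -0.3028  0.0838] [ 0.0091 -0.0056 -0.9999]
top 0.59 [303.5, 163.7] 60 bbox [159 301] [181 310] model [314.0052 172.4032]
scene 0.62 [203.6, 231.1] 314 bbox [222 192] [238 217] model [204.7693 231.4693]
[[3.4, 3.3, 9.3, -0.4, 0.5, 0.0, 5.0]]
```

View pics/ih2.png

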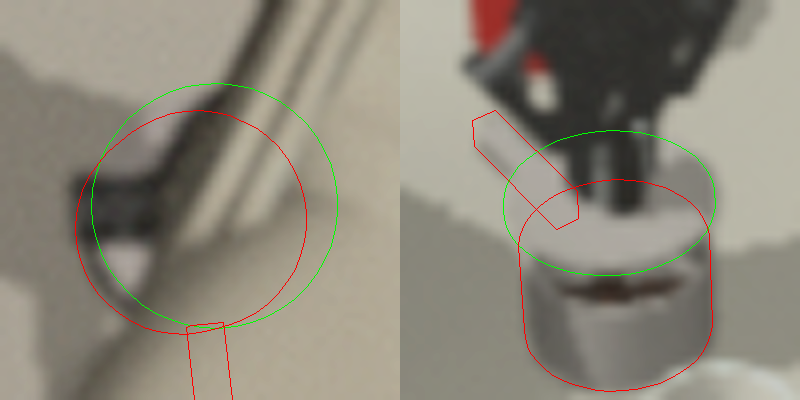

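Emit:
{"method": "jog_arm", "body": {"deltas": [[[3, 3, 3, -0.4, 0.7, 0, 5], [0, 0, 3, 0, 0, 0, 5], [0, 0, 0, 0, 0, 0, 5], [0, 0, 0, 0, 0, 0, 5]]]}}

```text
clock: 11.7
eef_pos: [0.5789, -0.2994, 0.0778]
tool_rot: [-0.046, 0.999, 0.0, -0.002]
ft_force: [-0.4, 0.7, -1.0]
grip_width: 0.0131
```

```bash
python3 -c "
from plan import *
o=get_obs();print(o['eef_pos'],R.from_quat(o['tool_rot']).as_matrix()[:,2]);rows([.5789,-.2997,.062],tool(.09,0),grip=5,n=1)"
```

```text
[ 0.579 -0.299  0.078] [-0.004  0.001 -1.   ]
[[-0.0, -0.4, 15.8, 0.1, -0.2, 0.1, 5.0]]
```

Emit:
{"method": "jog_arm", "body": {"deltas": [[[0, 0, 5, 0, 0, 0, 5], [0, 0, 5, 0, 0, 0, 5], [0, 0, 2, 0, 0, 0, 5], [0, 0, 0, 0, 0, 0, 5]]]}}

```text
clock: 12.1
eef_pos: [0.5788, -0.2992, 0.0645]
tool_rot: [-0.046, 0.999, 0.0, -0.002]
ft_force: [0.7, 1.2, -1.6]
grip_width: 0.0129
```

Emit:
{"method": "jog_arm", "body": {"deltas": [[[0, 0, 3, 0, 0, 0, 5], [0, 0, 3, 0, 0, 0, 5], [0, 0, 0, 0, 0, 0, 5]]]}}

```text
clock: 12.4
eef_pos: [0.5787, -0.2993, 0.0579]
tool_rot: [-0.046, 0.999, 0.0, -0.002]
ft_force: [0.3, 0.7, -0.8]
grip_width: 0.0131
```

Emit:
{"method": "jog_arm", "body": {"deltas": [[[0, 0, 2, 0, 0, 0, 5], [0, 0, 1, 0, 0, 0, 5], [0, 0, 0, 0, 0, 0, 5]]]}}

```text
clock: 12.7
eef_pos: [0.5795, -0.2997, 0.057]
tool_rot: [-0.046, 0.999, -0.0, -0.001]
ft_force: [-0.1, 0.4, -0.9]
grip_width: 0.0135
```

Emit:
{"method": "jog_arm", "body": {"deltas": [[[0, 0, 2, 0, 0, 0, 5], [0, 0, 0, 0, 0, 0, 5]]]}}

```text
clock: 12.9
eef_pos: [0.5802, -0.3, 0.0568]
tool_rot: [-0.046, 0.999, -0.001, 0.0]
ft_force: [0.4, -0.3, -0.3]
grip_width: 0.0133
```

The descent has stopped at 57 mm with about 1 mm of sideways give, which is where the lid should seat. I'll release it.

Emit:
{"method": "jog_arm", "body": {"deltas": [[[0, 0, 0, 0, 0, 0, 40], [0, 0, 0, 0, 0, 0, 40], [0, 0, 0, 0, 0, 0, 40], [0, 0, -10, 0, 0, 0, 40], [0, 0, -30, 0, 0, 0, 60]]]}}

```text
clock: 13.4
eef_pos: [0.5769, -0.2983, 0.092]
tool_rot: [-0.046, 0.999, 0.002, -0.005]
ft_force: [1.2, -0.1, 0.5]
grip_width: 0.0529
```

Emit:
{"method": "jog_arm", "body": {"deltas": [[[0, 0, -40, 0, 0, 0, 85], [20, 0, -30, 0, 0, 0, 85], [40, 0, 0, 0, 0, 0, 85], [40, 0, 0, 0, 0, 0, 85], [40, 0, 0, 0, 0, 0, 85]]]}}

```text
clock: 13.9
eef_pos: [0.4426, -0.313, 0.1727]
tool_rot: [-0.049, 0.999, -0.002, 0.002]
ft_force: [-0.4, -0.7, -0.2]
grip_width: 0.0849
```

```bash
cat > chk.py <<'E'
from fit import *
np.set_printoptions(precision=4,suppress=True)
import sys
P=[float(v) for v in sys.argv[2:5]]
im={c:camera(c) for c in('top','scene')}
SEAT=[cyl(.046,.050,.054),box(-.017,.017,-.007,.007,.054,.088)]
tiles=[]
T=M(P[0],P[1],0,P[2])
for c in im:
    w=28;cen=proj(c,T[:3,3]+[-.02,0,.05]).astype(int);off=cen-w
    t=cv2.resize(im[c][off[1]:off[1]+2*w,off[0]:off[0]+2*w],None,fx=7,fy=7,interpolation=cv2.INTER_CUBIC);t=cv2.convertScaleAbs(t,alpha=1.3 if c=='top' else 1.1)
    outline(t,SEAT,T,c,off,7,(0,255,0));outline(t,PAN,T,c,off,7,(255,0,0));tiles.append(t)
cv2.imwrite('pics/%s.png'%sys.argv[1],np.hstack(tiles)[...,::-1])
mp={c:m('pan',proj(c,T[:3,3]+[0,0,.05]),c,20) for c in im}; ml={c:m('lid',proj(c,T[:3,3]+[0,0,.05]),c,20) for c in im}
print({c:(mp[c] is not None,ml[c] is not None) for c in im})
ms={c:((0 if mp[c] is None else mp[c])|(0 if ml[c] is None else ml[c]))>0 for c in im if mp[c] is not None}
x,f=fit(PAN+SEAT,lambda x:M(x[0],x[1],0,x[2]),ms,P,[.01,.01,.1]);print('pan+lid',x,f)
ms={c:ml[c] for c in im if ml[c] is not None}
if ms: x,f=fit(SEAT,lambda x:M(x[0],x[1],x[2],.05),ms,[P[0],P[1],0],[.01,.01,.005]);print('lid',x,f)
E
python3 chk.py seat .5795 -.2997 .092; python3 -c "
from plan import *
o=get_obs();print(o['eef_pos'],o['ft_force'])"
```

```text
{'top': (False, True), 'scene': (True, True)}
pan+lid [ 0.579  -0.3     0.0877] 0.07059832317073171
lid [ 0.578  -0.2995 -0.0016] 0.11611288969806072
[ 0.444 -0.313  0.172] [-0.853 -0.168  0.306]
```

View pics/seat.png

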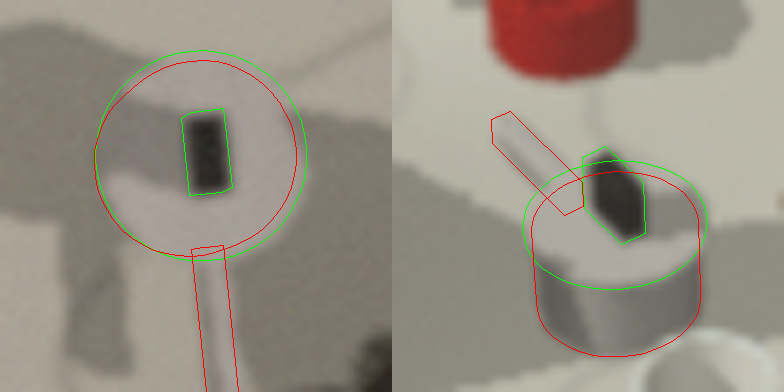

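The lid is seated and centred: the outlines match in both views. Next is the handle grasp, with the tool pitched 45 degrees forward so the gripper fits under the hood later.

```bash
cat > hp.py <<'E'
from plan import *
PAN=np.array([.579,-.2998]);YAW=.09;TL=np.pi/4
T=tool(YAW,TL);z=T.as_matrix()[:,2];f=np.array([np.cos(YAW),np.sin(YAW),0])
G=np.array([*PAN,.041])-.082*f+.019*z
E
python3 - <<'E'
from hp import *
print(G); o=rows(G-z*.08,T); print('--'); rows(G,T,o=o,vmax=25)
E
```

```text
[ 0.511 -0.306  0.028]
[[-1.7, 0.2, 14.6, -0.0, -7.5, 0.1, 85.0], [0.3, 0.2, 14.7, -0.0, -7.5, 0.1, 85.0], [2.2, 0.2, 14.6, -0.0, -7.5, 0.1, 85.0], [4.0, 0.2, 14.2, -0.0, -7.5, 0.1, 85.0], [5.8, 0.2, 13.5, -0.0, -7.5, 0.1, 85.0]]
[[7.6, 0.2, 12.6, -0.0, -7.5, 0.1, 85.0]]
--
[[-0.0, -0.0, 20.0, 0.0, 0.0, 0.0, 85.0], [-0.0, -0.0, 20.0, 0.0, 0.0, 0.0, 85.0], [-0.0, -0.0, 20.0, 0.0, 0.0, 0.0, 85.0], [-0.0, -0.0, 20.0, 0.0, 0.0, 0.0, 85.0]]
```

Emit:
{"method": "jog_arm", "body": {"deltas": [[[-2, 0, 12, 0, -7.5, 0, 85], [0, 0, 13, 0, -7.5, 0, 85], [2, 0, 13, 0, -7.5, 0, 85], [4, 0, 13, 0, -7.5, 0, 85], [6, 0, 12, 0, -7.5, 0, 85]]]}}

```text
clock: 14.7
eef_pos: [0.4682, -0.3159, 0.1134]
tool_rot: [-0.056, 0.939, 0.01, 0.34]
ft_force: [0.9, -0.5, -0.7]
grip_width: 0.0855
```

Emit:
{"method": "jog_arm", "body": {"deltas": [[[6, 0, 10, 0, -7.5, 0, 85], [0, 0, 0, 0, 0, 0, 85]]]}}

```text
clock: 14.9
eef_pos: [0.4682, -0.314, 0.0979]
tool_rot: [-0.054, 0.914, 0.016, 0.401]
ft_force: [-0.5, 0.2, -2.2]
grip_width: 0.0851
```

Run:
```python
from hp import *
print(get_obs()['joint_pos']);rows(G,T,vmax=20)
```

```text
[-0.939  0.294 -0.687  0.086  0.686 -0.873]
[[4.5, 0.8, 15.9, 0.1, 0.5, 0.3, 85.0], [4.4, 0.8, 15.9, 0.1, 0.5, 0.3, 85.0], [4.2, 0.8, 15.9, 0.1, 0.5, 0.3, 85.0], [4.1, 0.8, 16.0, 0.1, 0.5, 0.3, 85.0], [4.0, 0.8, 16.0, 0.1, 0.5, 0.3, 85.0]]
```

Emit:
{"method": "jog_arm", "body": {"deltas": [[[4.5, 1, 16, 0, 0.5, 0.3, 85], [4.5, 1, 16, 0, 0.5, 0.3, 85], [4, 1, 16, 0, 0.5, 0.3, 85], [4, 1, 16, 0, 0.5, 0.3, 85], [2, 0, 8, 0, 0.5, 0.3, 85]]]}}

```text
clock: 15.4
eef_pos: [0.5161, -0.3117, 0.0359]
tool_rot: [-0.044, 0.925, 0.018, 0.377]
ft_force: [-0.5, 0.8, 0.1]
grip_width: 0.0848
```

Run:
```python
from hp import *
rows(G,T,n=1)
```

```text
[[9.3, 6.2, 2.6, 0.3, -0.6, 0.2, 85.0]]
```

Emit:
{"method": "jog_arm", "body": {"deltas": [[[6, 5, 2, 0.3, -0.4, 0.2, 85], [3, 1, 0, 0, 0, 0, 85], [0, 0, 0, 0, 0, 0, 85]]]}}

```text
clock: 15.7
eef_pos: [0.5163, -0.3076, 0.0297]
tool_rot: [-0.045, 0.924, 0.016, 0.38]
ft_force: [-1.0, -0.9, -0.2]
grip_width: 0.0849
```

Run:
```python
from hp import *
o=get_obs();print(o['eef_pos'],o['ft_force']);rows(G,T,n=1)
```

```text
[ 0.516 -0.308  0.03 ] [-0.957 -0.9   -0.167]
[[5.4, 2.1, -2.3, 0.0, -0.3, 0.4, 85.0]]
```

Emit:
{"method": "jog_arm", "body": {"deltas": [[[3, 2, -1, 0, 0, 0.4, 85], [0, 0, 0, 0, 0, 0, 40], [0, 0, 0, 0, 0, 0, 5], [0, 0, 0, 0, 0, 0, 5], [0, 0, 0, 0, 0, 0, 5]]]}}

```text
clock: 16.2
eef_pos: [0.5145, -0.3079, 0.0308]
tool_rot: [-0.042, 0.924, 0.016, 0.381]
ft_force: [0.1, -0.3, 0.4]
grip_width: 0.0274
```

Emit:
{"method": "jog_arm", "body": {"deltas": [[[0, 0, 0, 0, 0, 0, 5], [0, 0, 0, 0, 0, 0, 5], [0, 0, 0, 0, 0, 0, 5], [0, 0, 0, 0, 0, 0, 5]]]}}

```text
clock: 16.6
eef_pos: [0.5145, -0.308, 0.031]
tool_rot: [-0.042, 0.924, 0.016, 0.381]
ft_force: [-0.0, -0.7, 1.1]
grip_width: 0.011
```

The handle is gripped. I'll lift a little and check numerically for sag.

Emit:
{"method": "jog_arm", "body": {"deltas": [[[-4, 0, -4, 0, 0, 0, 5], [-8, 0, -8, 0, 0, 0, 5], [-10, 0, -10, 0, 0, 0, 5], [-10, 0, -10, 0, 0, 0, 5], [-8, 0, -8, 0, 0, 0, 5]]]}}

```text
clock: 17.1
eef_pos: [0.5095, -0.3046, 0.0826]
tool_rot: [-0.038, 0.927, 0.02, 0.374]
ft_force: [0.1, 0.1, -1.8]
grip_width: 0.0108
```

Emit:
{"method": "jog_arm", "body": {"deltas": [[[0, 0, 0, 0, 0, 0, 5], [0, 0, 0, 0, 0, 0, 5]]]}}

```text
clock: 17.3
eef_pos: [0.5091, -0.3049, 0.0834]
tool_rot: [-0.038, 0.927, 0.019, 0.373]
ft_force: [0.0, -0.7, -2.5]
grip_width: 0.0107
```

```bash
cat > carry.py <<'E'
from fit import *
from plan import rows,tool
import sys
np.set_printoptions(precision=4,suppress=True)
# pan pose in tool at grasp
p0=np.array([.5145,-.308,.031]);R0=R.from_quat([-.042,.924,.016,.381])
PR=R0.inv()*R.from_euler('z',.09); pp=R0.inv().apply(np.array([.579,-.2998,0])-p0)
def panpose(o): 
    Rt=R.from_quat(o['tool_rot']); return Rt.apply(pp)+o['eef_pos'], Rt*PR
def tcp_for(pan,yaw): # tool pose bringing the pan there, level
    Rt=R.from_euler('z',yaw)*PR.inv(); return np.asarray(pan)-Rt.apply(pp),Rt
E
cat > sag.py <<'E'
from carry import *
o=get_obs();p,Rp=panpose(o);print('predicted pan',p,'z axis',Rp.as_matrix()[:,2],'yaw',np.arctan2(*Rp.as_matrix()[1::-1,0]),'force',o['ft_force'],o['ft_torque'])
c='scene';camera(c)
a=m('pan',proj(c,p+[0,0,.03]),c,25);b=m('lid',proj(c,p+[0,0,.06]),c,25);print(a is not None,b is not None)
k=((0 if a is None else a)|(0 if b is None else b))>0
SEAT=[cyl(.046,.050,.054)]
yaw=np.arctan2(*Rp.as_matrix()[1::-1,0])
x,f=fit([PAN[0]]+SEAT,lambda x:M(x[0],x[1],p[2]+x[2],yaw,x[3]),{c:k},[*p[:2],0,0],[.006,.006,.006,.1]);print('fit',x,f)
E
python3 sag.py
```

```text
predicted pan [ 0.5731 -0.2967  0.0514] z axis [ 0.0164 -0.0082  0.9998] yaw 0.08507378559484881 force [ 0.02   -0.707  -2.5049] [-0.1369  1.2365  0.0635]
True True
fit [ 0.574  -0.2962 -0.0004  0.0094] 0.10672923322683706
```

There is no measurable sag, and the pan is about 51 mm up. Now I'll carry it over the praline board to the station front.

Run:
```python
from carry import *
S=np.array([.697,-.0118]);sy=.1148;f=np.array([np.cos(sy),np.sin(sy)])
P,Rt=tcp_for([*(S-.125*f),.065],sy);print(P)
rows(P,Rt,grip=5,vmax=27)
```

```text
[ 0.5085 -0.0359  0.096 ]
[[-2.4, 26.8, 0.7, -0.1, -0.1, -0.2, 5.0], [-2.4, 26.8, 0.8, -0.1, -0.1, -0.2, 5.0], [-2.5, 26.8, 0.8, -0.1, -0.1, -0.2, 5.0], [-2.6, 26.8, 0.9, -0.1, -0.1, -0.2, 5.0], [-2.7, 26.8, 0.9, -0.1, -0.1, -0.2, 5.0]]
[[-2.7, 26.8, 0.9, -0.1, -0.1, -0.2, 5.0], [-2.8, 26.8, 1.0, -0.1, -0.1, -0.2, 5.0], [-2.9, 26.7, 1.0, -0.1, -0.1, -0.2, 5.0], [-3.0, 26.7, 1.1, -0.1, -0.1, -0.2, 5.0], [-3.0, 26.7, 1.1, -0.1, -0.1, -0.2, 5.0]]
```

Emit:
{"method": "jog_arm", "body": {"deltas": [[[-3, 10, 0, -0.1, -0.1, -0.2, 5], [-3, 18, 0, -0.1, -0.1, -0.2, 5], [-3, 24, 0, -0.1, -0.1, -0.2, 5], [-3, 27, 1, -0.1, -0.1, -0.2, 5], [-3, 27, 1, -0.1, -0.1, -0.2, 5]]]}}

```text
clock: 17.95
eef_pos: [0.5108, -0.1957, 0.0905]
tool_rot: [-0.045, 0.925, 0.021, 0.377]
ft_force: [-0.1, -0.4, -2.7]
grip_width: 0.0111
```

Emit:
{"method": "jog_arm", "body": {"deltas": [[[-3, 27, 1, -0.1, -0.1, -0.2, 5], [-3, 27, 1, -0.1, -0.1, -0.2, 5], [-3, 27, 1, -0.1, -0.1, -0.2, 5], [-3, 22, 1, -0.1, -0.1, -0.2, 5], [-3, 14, 1, -0.1, -0.1, -0.2, 5]]]}}

```text
clock: 18.45
eef_pos: [0.5071, -0.0665, 0.095]
tool_rot: [-0.056, 0.924, 0.027, 0.378]
ft_force: [1.1, 0.0, -2.8]
grip_width: 0.011
```

Emit:
{"method": "jog_arm", "body": {"deltas": [[[-2, 8, 0, 0, 0, 0, 5], [0, 4, 0, 0, 0, 0, 5], [0, 0, 0, 0, 0, 0, 5]]]}}

```text
clock: 18.75
eef_pos: [0.5048, -0.0499, 0.0953]
tool_rot: [-0.058, 0.924, 0.029, 0.377]
ft_force: [0.4, -0.2, -3.0]
grip_width: 0.0112
```

```bash
python3 sag.py
python3 - <<'E'
from carry import *
S=np.array([.697,-.0118]);sy=.1148;f=np.array([np.cos(sy),np.sin(sy)])
P,Rt=tcp_for([*(S-.095*f),.045],sy);print(P)
o=rows(P,Rt,grip=5,vmax=20)
P,Rt=tcp_for([*(S-.095*f),.004],sy);print(P)
rows(P,Rt,grip=5,vmax=12,o=o)
E
```

```text
predicted pan [ 0.5687 -0.0388  0.0638] z axis [ 0.0088 -0.0115  0.9999] yaw 0.13067972536646197 force [ 0.4454 -0.1906 -3.0222] [-0.1852  1.259  -0.0322]
True True
fit [ 0.5686 -0.0329 -0.0232  0.487 ] 0.5148809523809523
[ 0.5383 -0.0325  0.076 ]
[[-3.7, 4.7, 12.9, 0.3, -0.1, 0.0, 5.0], [-3.7, 4.8, 12.9, 0.3, -0.1, 0.0, 5.0], [-3.7, 4.9, 12.8, 0.3, -0.1, 0.0, 5.0]]
[ 0.5383 -0.0325  0.035 ]
[[7.2, 0.0, 7.3, 0.0, 0.0, 0.0, 5.0], [7.2, 0.0, 7.3, 0.0, 0.0, 0.0, 5.0], [7.2, 0.0, 7.3, 0.0, 0.0, 0.0, 5.0], [7.2, 0.0, 7.3, 0.0, 0.0, 0.0, 5.0]]
```

The hood hides the pan from the scene camera here, so that fit doesn't count. The measured arm pose is good, so I'll carry on in, then down.

Emit:
{"method": "jog_arm", "body": {"deltas": [[[-4, 6, 13, 0.3, -0.1, 0, 5], [-4, 6, 13, 0.3, -0.1, 0, 5], [-3, 5, 12, 0.2, -0.1, 0, 5], [0, 0, 0, 0, 0, 0, 5]]]}}

```text
clock: 19.3
eef_pos: [0.5401, -0.0335, 0.0766]
tool_rot: [-0.052, 0.923, 0.02, 0.381]
ft_force: [-0.4, -0.2, -3.3]
grip_width: 0.011
```

```bash
cat > st.py <<'E'
from carry import *
S=np.array([.697,-.0118]);sy=.1148;f=np.array([np.cos(sy),np.sin(sy)]);g=np.array([-f[1],f[0]])
def state():
    o=get_obs();p,Rp=panpose(o);d=p[:2]-S
    print('pan in st: x %.1f y %.1f z %.1f mm yaw err %.1f deg'%(d@f*1e3,d@g*1e3,p[2]*1e3,np.degrees(np.arctan2(*Rp.as_matrix()[1::-1,0])-sy)),'zax',Rp.as_matrix()[:,2],o['ft_force'],o['joint_pos'])
def to(x,y,z,v=12,o=None):
    P,Rt=tcp_for([*(S+x*f+y*g),z],sy);return rows(P,Rt,grip=5,vmax=v,o=o)
E
python3 -c "
from st import *
state();to(-.095,0,.002)"
```

```text
pan in st: x -93.3 y -1.5 z 45.7 mm yaw err -0.2 deg zax [-0.0012 -0.0008  1.    ] [-0.3768 -0.2157 -3.3432] [-0.1722  0.2118 -0.9632 -0.3675  0.1973 -0.2045]
[[8.0, 0.3, 7.4, -0.0, 0.0, -0.0, 5.0], [8.0, 0.3, 7.4, -0.0, 0.0, -0.0, 5.0], [8.0, 0.3, 7.4, -0.0, 0.0, -0.0, 5.0], [8.0, 0.3, 7.4, -0.0, 0.0, -0.0, 5.0]]
```

Emit:
{"method": "jog_arm", "body": {"deltas": [[[4, 0, 9, 0, 0, 0, 5], [4, 0, 9, 0, 0, 0, 5], [0, 0, 0, 0, 0, 0, 5]]]}}

```text
clock: 19.6
eef_pos: [0.5473, -0.035, 0.058]
tool_rot: [-0.05, 0.923, 0.02, 0.381]
ft_force: [-0.3, 0.4, -3.2]
grip_width: 0.0111
```

```bash
python3 -c "
from st import *
state();to(-.080,0,.003,v=10)"
```

```text
pan in st: x -86.3 y -3.9 z 27.1 mm yaw err -0.4 deg zax [-0.0009 -0.0007  1.    ] [-0.3331  0.3768 -3.2333] [-0.1709  0.2806 -0.9652 -0.4386  0.1944 -0.2018]
[[4.1, 1.2, 7.2, -0.1, 0.0, -0.1, 5.0], [4.1, 1.2, 7.2, -0.1, 0.0, -0.1, 5.0], [4.1, 1.2, 7.2, -0.1, 0.0, -0.1, 5.0]]
```

Emit:
{"method": "jog_arm", "body": {"deltas": [[[5, 1, 6, 0, 0, -0.1, 5], [5, 1, 6, 0, 0, -0.1, 5], [4, 1, 5, 0, 0, -0.1, 5], [0, 0, 0, 0, 0, 0, 5]]]}}

```text
clock: 20.0
eef_pos: [0.549, -0.0346, 0.037]
tool_rot: [-0.051, 0.923, 0.018, 0.382]
ft_force: [0.1, -0.0, -3.2]
grip_width: 0.011
```

```bash
python3 -c "
from st import *
state();to(-.080,0,.001,v=10)"
```

```text
pan in st: x -84.5 y -3.8 z 6.1 mm yaw err -0.4 deg zax [-0.0024  0.0034  1.    ] [ 0.062  -0.0463 -3.1839] [-0.1665  0.3532 -0.9809 -0.5292  0.1885 -0.2011]
[[0.3, 3.4, 6.8, -0.4, 0.1, -0.1, 5.0]]
```

Emit:
{"method": "jog_arm", "body": {"deltas": [[[1, 3, 3, -0.2, 0, -0.1, 5], [1, 1, 2, 0, 0, 0, 5], [0, 0, 0, 0, 0, 0, 5]]]}}

```text
clock: 20.3
eef_pos: [0.5513, -0.0307, 0.0328]
tool_rot: [-0.052, 0.922, 0.019, 0.382]
ft_force: [-0.5, 0.0, -2.6]
grip_width: 0.0106
```

Emit:
{"method": "jog_arm", "body": {"deltas": [[[1, 0, 1, 0, 0, 0, 5], [0, 0, 0, 0, 0, 0, 5]]]}}

```text
clock: 20.5
eef_pos: [0.5516, -0.0306, 0.0317]
tool_rot: [-0.053, 0.922, 0.019, 0.383]
ft_force: [-0.1, -0.7, -2.9]
grip_width: 0.0107
```

```bash
python3 -c "
from st import *
state();to(0,0,.001,v=10)"
```

```text
pan in st: x -81.5 y 0.1 z 0.9 mm yaw err -0.2 deg zax [-0.0045  0.0023  1.    ] [-0.0571 -0.7262 -2.8537] [-0.1568  0.375  -0.9818 -0.5548  0.1852 -0.1956]
[[-6.4, -0.0, 6.4, -0.0, 0.0, -0.0, 5.0], [-6.4, -0.0, 6.4, -0.0, 0.0, -0.0, 5.0], [-6.4, -0.0, 6.4, -0.0, 0.0, -0.0, 5.0], [-6.4, -0.0, 6.4, -0.0, 0.0, -0.0, 5.0], [-6.4, -0.0, 6.4, -0.0, 0.0, -0.0, 5.0]]
[[-6.5, -0.0, 6.4, -0.0, 0.0, -0.0, 5.0], [-6.5, -0.0, 6.4, -0.0, 0.0, -0.0, 5.0], [-6.5, -0.0, 6.4, -0.0, 0.0, -0.0, 5.0], [-6.5, -0.0, 6.4, -0.0, 0.0, -0.0, 5.0]]
```

Emit:
{"method": "jog_arm", "body": {"deltas": [[[-6, 0, 6, 0, 0, 0, 5], [-6, 0, 6, 0, 0, 0, 5], [-6, 0, 6, 0, 0, 0, 5], [-6, 0, 6, 0, 0, 0, 5], [0, 0, 0, 0, 0, 0, 5]]]}}

```text
clock: 21.0
eef_pos: [0.5898, -0.0265, 0.0329]
tool_rot: [-0.053, 0.922, 0.019, 0.384]
ft_force: [-0.3, 0.1, -2.6]
grip_width: 0.0107
```

```bash
python3 -c "
from st import *
state();to(0,0,.001,v=10)"
```

```text
pan in st: x -42.9 y -0.2 z 2.4 mm yaw err -0.1 deg zax [-0.0074  0.0025  1.    ] [-0.2509  0.121  -2.6025] [-0.1305  0.4059 -0.8924 -0.5026  0.1673 -0.1765]
[[-6.0, 0.0, 6.3, -0.0, 0.1, 0.0, 5.0], [-6.0, 0.0, 6.2, -0.0, 0.1, 0.0, 5.0], [-6.0, -0.0, 6.2, -0.0, 0.1, 0.0, 5.0], [-6.0, -0.0, 6.2, -0.0, 0.1, 0.0, 5.0], [-6.0, -0.0, 6.2, -0.0, 0.1, 0.0, 5.0]]
```

Emit:
{"method": "jog_arm", "body": {"deltas": [[[-5.5, 0, 6.2, 0, 0.1, 0, 5], [-5.5, 0, 6.2, 0, 0.1, 0, 5], [-5.5, 0, 6.2, 0, 0.1, 0, 5], [-1.5, 0, 2.5, 0, 0.1, 0, 5], [0, 0, 0, 0, 0, 0, 5]]]}}

```text
clock: 21.5
eef_pos: [0.6205, -0.0228, 0.0312]
tool_rot: [-0.053, 0.923, 0.019, 0.381]
ft_force: [-0.9, 0.0, -1.5]
grip_width: 0.0109
```

```bash
python3 -c "
from st import *
state();to(0,0,.0,v=5)"
```

```text
pan in st: x -12.2 y -0.0 z 0.3 mm yaw err -0.1 deg zax [-0.0016  0.003   1.    ] [-0.9013  0.0115 -1.5174] [-0.1115  0.4359 -0.814  -0.4504  0.1536 -0.164 ]
[[-2.8, -0.1, 2.9, -0.1, 0.0, 0.0, 5.0], [-2.8, -0.1, 2.9, -0.1, 0.0, 0.0, 5.0], [-2.8, -0.1, 2.9, -0.1, 0.0, 0.0, 5.0]]
```

Emit:
{"method": "jog_arm", "body": {"deltas": [[[-2.8, 0, 2.9, 0, 0, 0, 5], [-2.8, 0, 2.9, 0, 0, 0, 5], [-1.4, 0, 1.5, 0, 0, 0, 5]]]}}

```text
clock: 21.8
eef_pos: [0.6306, -0.0216, 0.0311]
tool_rot: [-0.053, 0.923, 0.019, 0.381]
ft_force: [-1.8, -0.5, 0.8]
grip_width: 0.0107
```

Emit:
{"method": "jog_arm", "body": {"deltas": [[[-1.4, 0, 1.4, 0, 0, 0, 5], [-1.4, 0, 1.4, 0, 0, 0, 5]]]}}

```text
clock: 22.0
eef_pos: [0.6332, -0.0212, 0.0309]
tool_rot: [-0.053, 0.923, 0.019, 0.381]
ft_force: [-25.8, -3.4, 23.1]
grip_width: 0.0108
```

Emit:
{"method": "jog_arm", "body": {"deltas": [[[-1.4, 0, 1.4, 0, 0, 0, 5], [-1.4, 0, 1.4, 0, 0, 0, 5]]]}}

```text
clock: 22.2
eef_pos: [0.6332, -0.0213, 0.031]
tool_rot: [-0.052, 0.924, 0.019, 0.379]
ft_force: [-15.9, -2.4, 12.4]
grip_width: 0.0109
```

```bash
python3 -c "
from st import *
state()"
```

```text
pan in st: x 0.4 y -0.0 z -0.3 mm yaw err -0.2 deg zax [0.0031 0.0023 1.    ] [-15.856   -2.3959  12.355 ] [-0.1038  0.4468 -0.7791 -0.4228  0.1469 -0.1568]
```

The pan is against the back stop: the force jumped and the estimated x is 0.4 mm. I'll relax the push, open, and back out along the tool axis.

Emit:
{"method": "jog_arm", "body": {"deltas": [[[0, 0, 0, 0, 0, 0, 5], [0, 0, 0, 0, 0, 0, 5], [0, 0, 0, 0, 0, 0, 5]]]}}

```text
clock: 22.5
eef_pos: [0.6329, -0.0212, 0.0314]
tool_rot: [-0.052, 0.924, 0.019, 0.379]
ft_force: [-1.9, -0.6, -0.4]
grip_width: 0.011
```

Emit:
{"method": "jog_arm", "body": {"deltas": [[[0, 0, 0, 0, 0, 0, 20], [0, 0, 0, 0, 0, 0, 40], [0, 0, 0, 0, 0, 0, 40], [0, 0, 0, 0, 0, 0, 40]]]}}

```text
clock: 22.9
eef_pos: [0.6352, -0.0214, 0.0325]
tool_rot: [-0.052, 0.923, 0.019, 0.381]
ft_force: [-0.9, -0.9, -0.3]
grip_width: 0.0397
```

Emit:
{"method": "jog_arm", "body": {"deltas": [[[0, 0, -10, 0, 0, 0, 40], [0, 0, -20, 0, 0, 0, 40], [0, 0, -30, 0, 0, 0, 40], [0, 0, -30, 0, 0, 0, 40], [0, 0, -30, 0, 0, 0, 40]]]}}

```text
clock: 23.4
eef_pos: [0.5477, -0.0301, 0.1179]
tool_rot: [-0.053, 0.924, 0.019, 0.379]
ft_force: [-0.0, -1.2, 0.4]
grip_width: 0.0399
```

Run:
```python
from st import *
print(get_obs()['ft_force'],get_obs()['eef_pos'])
c='scene';im=camera(c)
T=M(S[0],S[1],0,sy);uv=proj(c,[S[0],S[1],.05]).astype(int);w=30;off=uv-w
for n in('pan','lid'):
    print(n,[(round(d['conf'],2),d['at'],d['pixels'].sum()) for d in masks_of(n,c) if np.hypot(*(d['at']-uv))<30],uv)
t=cv2.convertScaleAbs(cv2.resize(im[off[1]:off[1]+2*w,off[0]:off[0]+2*w],None,fx=10,fy=10,interpolation=cv2.INTER_CUBIC),alpha=1.3)
outline(t,[cyl(.046,.05,.054),box(-.017,.017,-.007,.007,.054,.088)],T,c,off,10,(0,255,0));outline(t,PAN,T,c,off,10,(255,0,0))
cv2.imwrite('pics/home.png',t[...,::-1])
```

```text
[-0.0364 -1.1763  0.3569] [ 0.5477 -0.0301  0.1179]
pan [(0.54, [289.1, 237.8], np.int64(153))] [291 226]
lid [(0.66, [293.5, 237.5], np.int64(166)), (0.53, [293.7, 226.7], np.int64(229))] [291 226]
```

View pics/home.png

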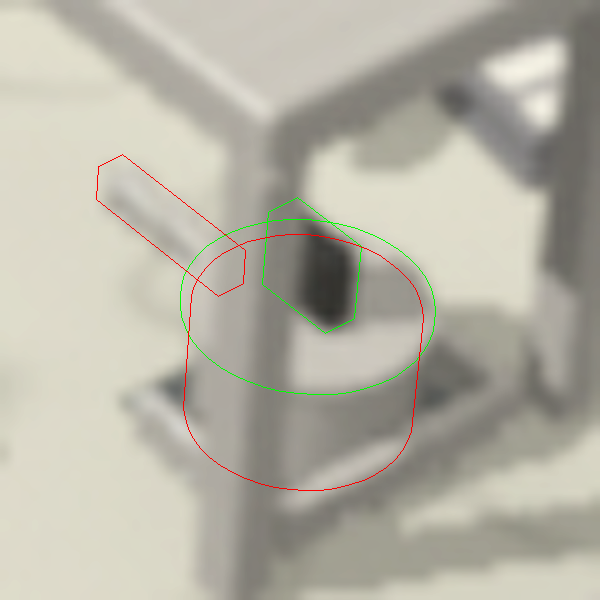

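The picture shows the pan home on the floor with the lid flange level on its rim (right edge near (430,315)). The grip and handle match the model outlines, the handle points straight out, and the gripper is clear.

```bash
python3 -c "
from workcell import *
job_done();print(get_obs()['clock'],get_obs()['ft_force'])"
```

```text
the job is handed in; nothing more can be done
the job is handed in; nothing more can be done
```

I seated the lid on the steel pan out on the bench and let it go. I then carried the covered pan over the praline board, lowered it in front of the kerbs and slid it home. After backing the gripper clear I handed the job in, at about 23.5 s of the 72 s allowed.

**Lid seating:** after release, both camera views matched the seated outline. The fitted lid and pan centres agreed to about 1 mm.

**Pan home:** the push force jumped to about 26 N in x (35 N in all) at the back stop. From the arm pose before I let go, the pan was at station x +0.4 mm and y 0.0 mm, with the handle 0.2° off straight. After release, the last picture matched the home outline, with the lid level on the rim and the handle straight out. The force reading was down to noise.

**Weaker checks:**
- One in-flight fit from the scene camera disagreed badly while the hood hid the pan. I ignored it and relied on the arm's measured pose.
- The last picture is partly hidden by a hood post.
- I did not measure the praline board, mould stack, jar and cup again at the end. I planned the path clear of them and felt no unexpected contact.

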